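# Clip a resin sample plaque into the finishing jig

### The job

Load the rectangular resin plaque into the finishing jig, ready for sanding, without picking it up: with one fingertip hold down the clip's long press bar so that its jaw rises and, keeping the bar down, push the plaque along the bed with the other fingertip, under the jaw and fully home against the end stop. Then let go, so that the jaw closes on top of the plaque. Leave everything else where it is.

Things in the scene. Friction and masses are not known exactly. Their poses are not given: they have to be found in the camera images.
- jig: Finishing jig fixed to the table: plywood board 250 x 200 x 12 mm (x -110 to 140, y -105 to 95 in its frame) with a raised bed. Origin: under the bed's centre line, at table height. x: direction in which the plaque is pushed; y: from bed towards press bar; z up. Bed top: z 22 mm, x -100 to 65, between fences with inner faces at y -27.5 and +27.5, 5 mm high above the bed.
- stop_face (a point): Middle of the bed's far end, where the end stop's face (jig x = 65 mm, rising 8 mm above the bed) meets the bed's top. A plaque fully home touches it: its centre is then 30 mm before this point, at jig x = 35 mm.
- jaw (a point): Underside of the clip's steel jaw, which overhangs the bed at jig x 35 to 60 mm, y 8 to 16 mm. Released and empty it hangs 4 to 6 mm above the bed and blocks the 10 mm plaque; with the bar held level it is 14 mm above the bed. No part of clip or jig is higher than 60 mm above the table.
- press_bar (a point): Centre of the upper face of the clip's press bar: steel plate beside the bed, jig x -100 to 30 mm, y 40 to 88 mm, hinged along x at y 36, z 30 mm. Released it slopes up outwards, this point 40 mm above the table. Pressed to 26 mm (about 6 N here) it lies level, 4 mm above the bed's top, below the plaque's top. A fingertip can slide along it while holding it down.
- clip (a joint): The clip's hinge angle, rad: 0 released with the jaw empty, 0.20 when the jaw rests on the 10 mm plaque, 0.40 with the bar level, 0.45 at its limit. The jaw clears the plaque from about 0.25. A spring closes it.
- plaque_mid (a point): Centre of the resin plaque to be loaded: a dark teal rectangular slab with a pale marbled streak, 60 mm (its x, along the jig's x) x 50 mm (its y) x 10 mm thick, about 40 g, lying loose on the bed between the fences, short of the jaw. The point is 5 mm above its underside.
- dropper_a: Bystander: small clear dropper bottle with a white tip, 24 mm wide, 60 mm tall, on the jig's board beyond the end stop. Origin at its base.
- dropper_b: Bystander: another such dropper bottle, on the jig's board on the side away from the press bar. Origin at its base.
- coaster: Bystander: small round resin disc, 48 mm across, 10 mm thick, lying on the jig's board on the side away from the press bar. Origin at its base.
- cup_a: Bystander: mixing cup, 72 mm wide, 95 mm tall, at the robot's left. Origin at its base.
- cup_b: Bystander: a second such cup. Origin at its base.
- brush: Bystander: a paint brush lying at the robot's right.
Not all that is in view belongs to the job. What is shaped like the part that bears plaque_mid but blue, brown or yellow is not meant.

How it is judged:
By the outcome, as a careful person would: the job done as asked, in the order asked, and still so for the second after the job is handed in, with the robot touching nothing.
It also fails if it takes over 32 s, if anything falls off the work surface, if the arm or the gripper's body presses on something with over 40 N, if the wrist force passes 120 N, or if a joint passes its speed limit or range.

### The arm

A 7-joint arm with a two-finger parallel gripper is mounted at the origin on the work surface. World frame = base frame: x ahead of the robot, y to its left, z up, the work surface at z = 0. Lengths are in m, angles in rad, forces in N, time in s.
With the tool pointing down it reaches from about 0.425 to 0.875 m from the base axis. Payload 4.7 kg.
Tool frame: the origin (TCP) lies midway between the tips of the shut fingers; the grasp point (between the pads) lies 19 mm behind it; x points along the fingers, z is the direction in which the jaws open and shut, and the axes are right-handed (so a half turn about x gives the same grasp; the last joint's range is limited). The gripper opens to 87 mm and grips with 3 to 60 N. Pads are 19 mm wide; open, the fingers measure 117 mm over their backs; the gripper's body (75 mm by 190 mm) begins 51 mm behind the grasp point.
Start: joints at [-1.193, 0.321, -0.07, 1.45, 0.023, 1.371, -0.057], TCP at [0.231, 0.607, 0.189] pointing down, gripper open.
Joint ranges: [-2.86, 2.86], [-0.3, 2.09], [-1.38, 1.24], [0.06, 2.45], [-1.56, 4.7], [0.09, 2.05], [-2.69, 2.69]. Speed limits (rad/s): [2.57, 2.57, 3.14, 3.14, 3.14, 3.14, 3.14].

### API

Orientations are given as a rotation vector (axis times angle).
In Python, from bench import ctrl, vision, close_job gives the robot as it stands. The module is installed in compiled form; this text tells all that it offers.
- The arm moves only by the tool servo_tool, never from a script. Its argument "commands" is a list that holds one entry, the list of rows, each a list of 7 numbers: the turn, a rotation vector about the tool's x, y, z in degrees, then the shift along the tool's x, y, z in mm, then the finger opening in mm, from 0 to 87. In form: [[[wx, wy, wz, x, y, z, grip], ...]]. A call has 1 to 5 rows; each row is the pose to reach, as a shift and turn from the pose commanded when the call began, along the tool's axes at that moment; what a row does not reach only later rows make up. A row lasts 1/8 s, in which the tool goes at most 62.5 mm and 10.7 degrees, less where a joint would pass 70% of its speed; a pose out of reach is approached as far as the arm can. A call with a gripper value outside its range is refused whole. The fingers move at their own pace and stop on an object; "newtons" is the grip in N (left out, the last holds). Time passes only in rows, so rows that repeat a pose let the fingers close. It gives the time, the measured TCP pose, the force and the opening at its end, in the units of the state.
- ctrl.get_state(): the state, without advancing time (a new reading comes with each control period).
- vision.get_image(name): name is "side" or "top" or "wrist"; returns the picture (400x640x3 uint8, red, green, blue); there is no depth.
- vision.camera_info(name): a dict with "fov_y" (degrees; the focal length in pixels is half the picture's height over the tangent of half this angle, whatever the lens; pixels are square), "cx", "cy" (the principal point, pixels), "pose" (4x4, takes a point from camera to world coordinates). Camera axes: x right, y down, z forward; pixel columns grow to the right and rows downward; lengths in m; the calibration is good to about 2 mm. A picture is of the moment at which its call begins: read the wrist's pose just before it. camera_info takes no time and is no camera call; for the wrist camera it gives the pose at the moment of the call.
- close_job(): hands the job in, once; it reports no verdict.
The state is a dict: "time": time; "joint_positions": joint angles; "qd": joint speeds; "joint_torque": joint torques, N m; "position": TCP position; "tool_rot": TCP orientation; "ft_force": force on the tool from outside, world axes, zero at the start; "torque": the same for the moment, N m; "grip_width": opening from 0.0 (shut) to 1.0 (fully open).
Only numpy, scipy, OpenCV 4.12 (cv2) and the standard library are available. Lean on these libraries where they do the work, as an engineer would, in place of code of your own. Each camera call takes 0.05 s, during which the arm holds its last target. There are 200 camera calls.

## Working session

There is one attempt and no reset: what is moved stays moved. The work goes in short steps, Python scripts to look and compute and a tool call to move; the robot and the scene stay as the last step left them, time stands still between calls to the robot, and variables do not carry over. Pictures are saved under pics/ and viewed, about 8 in all and at most 12, crops included, and the job is handed in when it is done.

Besides the shell and the picture viewer there is one more tool, called after "Call:" as a command line: name --argument value ..., lists and objects as JSON in quotes. servo_tool: Moves the arm, as the interface text tells. Its arguments: {"type":"object","properties":{"commands":{"type":"array"},"newtons":{"type":"number"}},"required":["commands"]}

```bash
mkdir -p pics; python3 - <<'E'
from bench import ctrl, vision
import cv2, numpy as np
s=ctrl.get_state(); print({k:np.round(v,3) for k,v in s.items()})
for n in("top","side"):
    i=vision.get_image(n); c=vision.camera_info(n); print(n,c["fov_y"],c["cx"],c["cy"],np.round(c["pose"],4).tolist())
    cv2.imwrite(f"pics/{n}0.png",i[:,:,::-1])
E
```

```text
{'time': np.float64(0.0), 'joint_positions': array([-1.193,  0.322, -0.07 ,  1.452,  0.023,  1.371, -0.057]), 'qd': array([-0.001,  0.001, -0.001,  0.002,  0.002, -0.004, -0.   ]), 'joint_torque': array([ 0.0000e+00, -4.9128e+01, -4.0400e-01, -3.1254e+01, -6.4000e-02,
        4.4000e-02,  0.0000e+00]), 'position': array([0.231, 0.607, 0.188]), 'tool_rot': array([-0.938,  1.361,  0.936]), 'ft_force': array([-0.565,  0.181, -0.918]), 'torque': array([-0.032, -0.063, -0.014]), 'grip_width': np.float64(0.997)}
top 42.58451941014321 324.836846934651 201.0793524784032 [[0.0237, -0.9833, 0.1803, 0.3136], [-0.9997, -0.0242, -0.0007, -0.0184], [0.0051, -0.1803, -0.9836, 1.3458], [0.0, 0.0, 0.0, 1.0]]
side 50.346738437135244 319.4601987129906 201.5371200902051 [[0.8807, -0.2402, 0.4082, 0.0716], [-0.4736, -0.4394, 0.7633, -0.8792], [-0.004, -0.8656, -0.5007, 0.6245], [0.0, 0.0, 0.0, 1.0]]
```

View pics/top0.png

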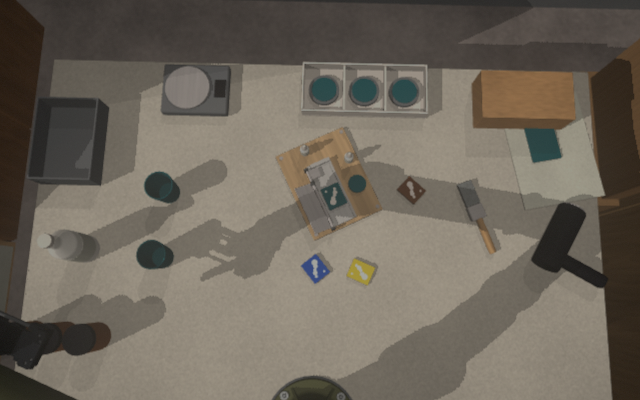

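View pics/side0.png

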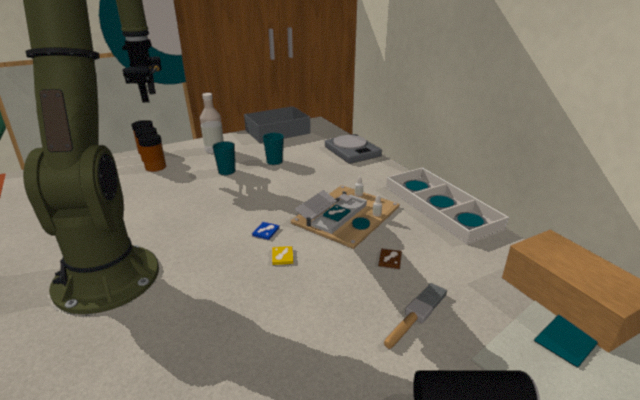

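Candidates for the plaque in the top view are the teal slab in the jig (333,196), blue (316,268), yellow (361,271), brown (411,190), the teal sheet (543,144) and the round coaster (357,184). I choose the teal slab in the jig and will check it in a crop.

```bash
python3 - <<'E'
import cv2
i=cv2.imread("pics/top0.png")[115:250,265:395]
j=cv2.resize(i,None,fx=4.4,fy=4.4,interpolation=cv2.INTER_CUBIC)
cv2.imwrite("pics/crop1.png",cv2.convertScaleAbs(j,alpha=1.5))
E
```

```text
(no output)
```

View pics/crop1.png

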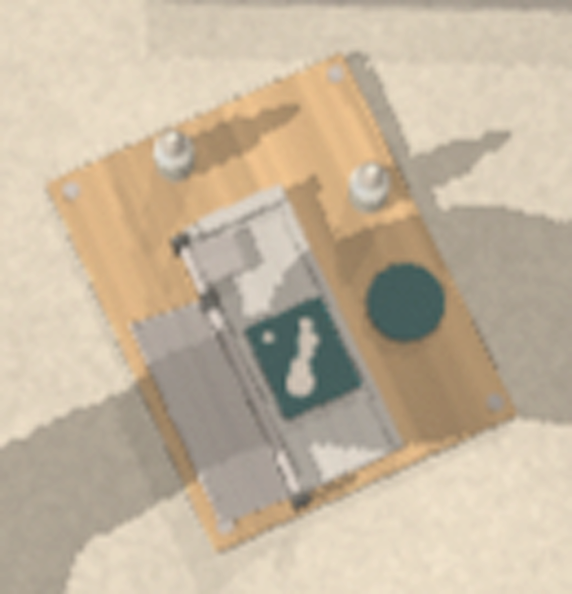

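```bash
cat > h.py <<'E'
from bench import ctrl, vision
import cv2, numpy as np
from scipy.spatial.transform import Rotation as R
from scipy.optimize import least_squares
def ray(c,uv,z):
    f=200/np.tan(np.radians(c["fov_y"])/2); P=np.array(c["pose"])
    d=P[:3,:3]@[(uv[0]-c["cx"])/f,(uv[1]-c["cy"])/f,1]; o=P[:3,3]
    return (o+d*(z-o[2])/d[2])[:2]
def proj(c,p):
    f=200/np.tan(np.radians(c["fov_y"])/2); P=np.array(c["pose"])
    q=P[:3,:3].T@(np.array(p)-P[:3,3]); return np.array([q[0]/q[2]*f+c["cx"],q[1]/q[2]*f+c["cy"]])
def rel(p,Rt):
    "turn (deg) and shift (mm) in current tool axes to reach p,Rt"
    s=ctrl.get_state(); R0=R.from_rotvec(s["tool_rot"])
    return np.degrees((R0.inv()*Rt).as_rotvec()).round(2), (R0.inv().apply(np.array(p)-s["position"])*1e3).round(1)
def fit(jp,w):
    r=least_squares(lambda q:(np.array([[np.cos(q[2])*a-np.sin(q[2])*b+q[0],np.sin(q[2])*a+np.cos(q[2])*b+q[1]] for a,b in jp])-w).ravel(),[.5,0,.3])
    return r.x,r.fun
E
python3 - <<'E'
from h import *
c=vision.camera_info("top")
cr=lambda p:(np.array(p)+.5)/4.4-.5+[265,115]
B=np.array([ray(c,cr(p),.012) for p in [(48,185),(345,55),(515,412),(220,550)]])
q,res=fit(np.array([(140,95),(140,-105),(-110,-105),(-110,95)])/1e3,B)
print(q,res*1e3)
P=np.array([ray(c,cr(p),.032) for p in [(246,328),(320,297),(362,383),(287,420)]])
Rz=np.array([[np.cos(q[2]),-np.sin(q[2])],[np.sin(q[2]),np.cos(q[2])]])
print("plaque jig",((P-q[:2])@Rz*1e3).round(1),((P.mean(0)-q[:2])@Rz*1e3).round(1))
s=ctrl.get_state(); T=R.from_rotvec(s["tool_rot"]); print(T.as_matrix().round(3))
for n,u in dict(bottle=(45,240),cupa=(161,187),cupb=(154,255)).items(): print(n,ray(c,u,.095))
for sg in(1,-1):
    zt=sg*np.array([-np.sin(q[2]),np.cos(q[2]),0]); x=np.array([0,0,-1.]); y=np.cross(zt,x)
    Rt=R.from_matrix(np.c_[x,y,zt]); p=np.r_[q[:2]+Rz@[-.075,.035],.12]
    print(sg,p,rel(p,Rt))
E
```

```text
[ 0.59366715 -0.0303785   0.45698038] [ 1.38092367  0.87263617  2.23978189  1.08640419 -1.28673905 -3.47915922
 -2.33396651  1.52011887]
plaque jig [[  3.1  24.1]
 [  1.8 -23.8]
 [-55.8 -24.3]
 [-57.3  25.3]] [-27.1   0.3]
[[-0.    -0.935  0.356]
 [-0.002  0.356  0.935]
 [-1.    -0.    -0.002]]
bottle [0.42967801 0.66020837]
cupa [0.56843306 0.38874591]
cupb [0.39966251 0.3920197 ]
1 [ 0.51091957 -0.03206291  0.12      ] (array([-4.703e+01, -9.000e-02, -3.000e-02]), array([  68.9, -488.8, -497.5]))
-1 [ 0.51091957 -0.03206291  0.12      ] (array([ 1.3297e+02, -4.0000e-02,  1.1000e-01]), array([  68.9, -488.8, -497.5]))
```

Plaque is at jig (-27, 0). I'll travel at height first, then look with the wrist camera.

Call:
servo_tool --commands '[[[9, 0, 0, 0, -33, -33, 55], [18, 0, 0, 0, -66, -66, 55], [27, 0, 0, 0, -99, -99, 55], [36, 0, 0, 0, -132, -132, 55], [45, 0, 0, 0, -165, -166, 55]]]'

```text
time: 0.72
position: [0.3268, 0.3919, 0.1886]
tool_rot: [-0.327, 1.546, 0.326]
ft_force: [0.8, -0.3, -0.2]
grip_width: 0.645
```

```bash
cat >> h.py <<'E'
def target(q,jx,jy,z):
    c,s=np.cos(q[2]),np.sin(q[2]); x=np.array([0,0,-1.]); zt=-np.array([-s,c,0]); 
    return np.array([q[0]+c*jx-s*jy,q[1]+s*jx+c*jy,z]),R.from_matrix(np.c_[x,np.cross(zt,x),zt])
Q0=[.59367,-.03038,.457]
E
python3 -c "
from h import *
print(rel(*target(Q0,-.075,.035,.19)),ctrl.get_state()['joint_positions'])"
```

```text
(array([ 8.768e+01, -1.000e-02,  2.000e-02]), array([  -1.3, -462.2,   -3.2])) [-1.03541002  0.02327603  0.1095119   1.7963788  -0.00259716  1.32246054
 -0.50884175]
```

Call:
servo_tool --commands '[[[9, 0, 0, 0, -46, 0, 55], [18, 0, 0, 0, -92, 0, 55], [27, 0, 0, 0, -138, -1, 55], [36, 0, 0, 0, -184, -1, 55], [45, 0, 0, 0, -230, -2, 55]]]'

```text
time: 1.35
position: [0.419, 0.1814, 0.1887]
tool_rot: [0.289, 1.552, -0.289]
ft_force: [0.6, 0.1, 0.8]
grip_width: 0.635
```

```bash
python3 -c "
from h import *
print(rel(*target(Q0,-.075,.035,.19)),ctrl.get_state()['joint_positions'])"
```

```text
(array([ 4.268e+01, -1.000e-02,  0.000e+00]), array([  -1.3, -165.9,  162.7])) [-0.80718718 -0.10787089  0.318659    1.91593068  0.03462668  1.32841101
 -0.86750927]
```

Call:
servo_tool --commands '[[[9, 0, 0, 0, -33, 33, 55], [18, 0, 0, 0, -66, 65, 55], [27, 0, 0, 0, -100, 98, 55], [36, 0, 0, 0, -133, 130, 55], [42.7, 0, 0, 0, -166, 163, 55]]]'

```text
time: 1.98
position: [0.5122, -0.0315, 0.1888]
tool_rot: [0.866, 1.392, -0.866]
ft_force: [0.1, 0.4, 0.5]
grip_width: 0.636
```

```bash
python3 - <<'E'
from h import *
c=vision.camera_info("wrist"); i=vision.get_image("wrist")
print(rel(*target(Q0,-.075,.035,.1)),ctrl.get_state()['joint_positions'],ctrl.get_state()['position'])
import pickle; pickle.dump(c,open("w1.pkl","wb"))
cv2.imwrite("pics/w1.png",cv2.convertScaleAbs(i[:,:,::-1],alpha=1.3))
E
```

```text
(array([-0.61,  0.3 , -0.  ]), array([89. ,  0.4, -8.3])) [-0.5512935   0.02044969  0.58506423  1.8017749  -0.00688634  1.32028504
 -1.0891371 ] [ 0.5139533  -0.03928163  0.18908523]
```

View pics/w1.png

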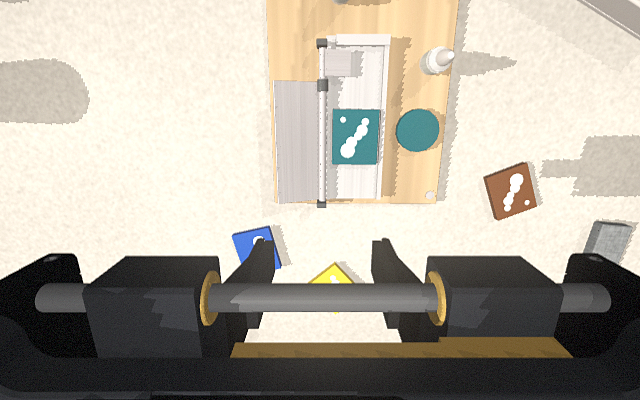

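The wrist view shows the plaque at (356,137), teal with a pale streak. The press bar is at left (297,140), the jaw at (343,62), and the board's near corners at (277,203) and (438,204).

```bash
python3 - <<'E'
from h import *
import pickle; c=pickle.load(open("w1.pkl","rb"))
B=np.array([ray(c,p,z) for p,z in [((277,203),.012),((438,204),.012),((458,0),.012),((267,0),.012)]])
q=np.array(Q0); Rz=np.array([[np.cos(q[2]),-np.sin(q[2])],[np.sin(q[2]),np.cos(q[2])]])
J=lambda P:((np.array(P)-q[:2])@Rz*1e3).round(1).tolist()
print("board",J(B)); print("plaque",J([ray(c,p,.032) for p in [(334,109),(379,109),(379,164),(332,164)]]))
print("stop top corners",J([ray(c,p,.030) for p in [(331,46),(388,45)]]))
print("bed near end/fence",J([ray(c,p,.027) for p in [(383,60),(380,198)]]))
i=vision.get_image("wrist"); pickle.dump(vision.camera_info("wrist"),open("w2.pkl","wb"))
cv2.imwrite("pics/w2.png",cv2.resize(cv2.convertScaleAbs(i[:240,240:480,::-1],alpha=1.2),None,fx=2.5,fy=2.5,interpolation=cv2.INTER_CUBIC))
E
```

```text
board [[-107.6, 91.0], [-108.8, -107.7], [111.1, -104.4], [111.0, 92.1]]
plaque [[3.8, 22.7], [3.8, -25.4], [-55.4, -28.6], [-55.5, 24.3]]
stop top corners [[65.2, 26.3], [66.2, -31.6]]
bed near end/fence [[52.5, -27.8], [-96.7, -32.8]]
```

View pics/w2.png

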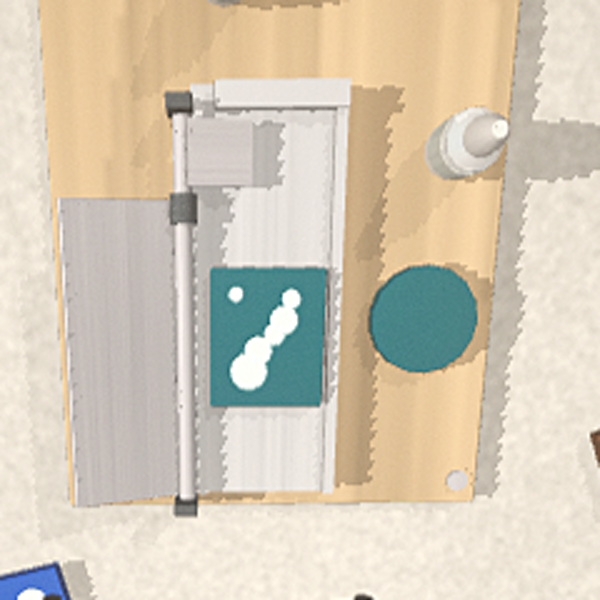

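```bash
python3 - <<'E'
from h import *
import pickle; c=pickle.load(open("w2.pkl","rb"))
u=lambda p:(np.array(p)+.5)/2.5-.5+[240,0]
pts=[((74,505),.012,-110,95),((472,503),.012,-110,-105),((41,0),.012,None,95),((517,0),.012,None,-105),((335,492),.027,-100,-27.5-3),((216,107),.030,65,None),((350,106),.030,65,None),((60,200),.042,30,None)]
W=[ray(c,u(p[0]),p[1]) for p in pts]
def inv(q,w):
    k,s=np.cos(q[2]),np.sin(q[2]); d=w-np.array(q[:2]); return np.array([k*d[0]+s*d[1],-s*d[0]+k*d[1]])*1e3
def f(q): 
    o=[]
    for p,w in zip(pts[:4],W):
        j=inv(q,w); 
        if p[2] is not None:o.append(j[0]-p[2])
        o.append(j[1]-p[3])
    for p,w in zip(pts[5:7],W[5:7]): o.append(inv(q,w)[0]-p[2])
    return np.array(o)
r=least_squares(f,Q0,x_scale=[.01,.01,.01]); q=r.x; print(q.round(4).tolist(),r.fun.round(1))
print("fence",inv(q,W[4]),"bar far outer",inv(q,W[7]))
print("plaque",[inv(q,ray(c,u(p),.032)).round(1).tolist() for p in [(210,267),(328,267),(322,407),(210,406)]])
print("Q0",[inv(Q0,w).round(1).tolist() for w in W])
print(rel(*target(q,-.078,.035,.07)))
E
```

```text
[0.5943, -0.0269, 0.4613] [ 1.1 -2.2 -0.2  1.6 -1.8  2.4 -0.4 -0.5]
fence [-99.3920545  -33.04440247] bar far outer [29.21214837 85.39629268]
plaque [[2.6, 24.9], [2.1, -25.4], [-58.1, -24.9], [-57.1, 25.5]]
Q0 [[-107.3, 95.2], [-107.6, -101.0], [109.9, 96.6], [108.9, -99.3], [-97.2, -30.6], [66.7, 25.0], [66.7, -29.3], [30.9, 88.4]]
(array([-0.57,  0.18,  0.04]), array([118.9,  -0.8,  -7.8]))
```

Call:
servo_tool --commands '[[[-0.5, 0, 0, 20, 0, -8, 55], [-0.5, 0, 0, 60, 0, -8, 55], [-0.5, 0, 0, 100, 0, -8, 55], [-0.5, 0, 0, 124, 0, -8, 55], [-0.5, 0, 0, 124, 0, -8, 55]]]'

```text
time: 2.7
position: [0.5062, -0.0226, 0.063]
tool_rot: [0.853, 1.4, -0.858]
ft_force: [0.6, 0.3, 0.2]
grip_width: 0.634
```

```bash
echo 'Q=[.5943,-.0269,.4613]' >>h.py; python3 - <<'E'
from h import *
for n in("wrist","side"):
    i=vision.get_image(n); i=i if n=="wrist" else cv2.resize(i[160:260,270:420],None,fx=5,fy=5,interpolation=cv2.INTER_CUBIC)
    cv2.imwrite(f"pics/{n}3.png",cv2.convertScaleAbs(i[:,:,::-1],alpha=1.3))
print(rel(*target(Q,-.077,.035,.027)),ctrl.get_state()["ft_force"],ctrl.get_state()["position"])
E
```

```text
(array([ 0.56,  0.01, -0.03]), array([38.6, -2.3,  6.8])) [0.6391174  0.03612547 0.49636084] [ 0.50875837 -0.02272279  0.06555753]
```

View pics/wrist3.png

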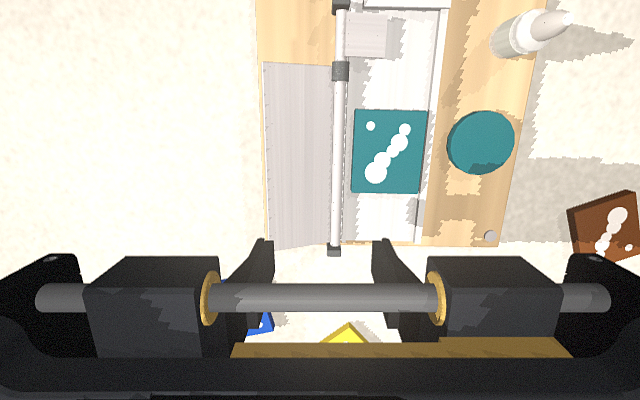

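View pics/side3.png

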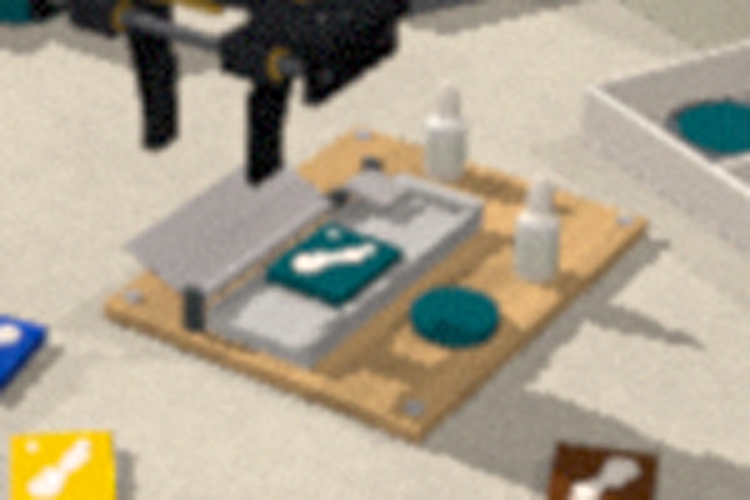

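```bash
python3 - <<'E'
from h import *
vision.get_image("top")
s=ctrl.get_state(); p=s["position"]; T=R.from_rotvec(s["tool_rot"]); print(p,s["qd"].round(3))
print(rel(*target(Q,-.077,.035,.027)))
for n in("side","wrist"):
    c=vision.camera_info(n)
    for sg in(1,-1):
        for d in(.0275,.0425):print(n,sg,d,(w:=proj(c,p+T.apply([0,0,sg*d]))).round(0),((w-[270,160])*5).round(0))
E
```

```text
[ 0.50936199 -0.02273123  0.0661388 ] [ 0.002 -0.006  0.002 -0.006 -0.002 -0.003  0.001]
(array([ 0.56,  0.03, -0.1 ]), array([39.1, -2.9,  6.5]))
side 1 0.0275 [321. 205.] [256. 226.]
side 1 0.0425 [326. 207.] [281. 235.]
side -1 0.0275 [304. 199.] [171. 196.]
side -1 0.0425 [300. 198.] [148. 189.]
wrist 1 0.0275 [364. 233.] [468. 365.]
wrist 1 0.0425 [386. 233.] [581. 365.]
wrist -1 0.0275 [281. 233.] [ 56. 365.]
wrist -1 0.0425 [259. 233.] [-56. 366.]
```

Both views suggest the open fingertips sit about 25 mm above the nominal TCP, since the linkage recedes as it opens. I'll correct y and descend by force.

Call:
servo_tool --commands '[[[0.5, 0, 0, 5, -2, 6.5, 55], [0.5, 0, 0, 12, -2, 6.5, 55], [0.5, 0, 0, 20, -2, 6.5, 55], [0.5, 0, 0, 26, -2, 6.5, 55], [0.5, 0, 0, 26, -2, 6.5, 55]]]'

```text
time: 3.48
position: [0.509, -0.0297, 0.0383]
tool_rot: [0.862, 1.394, -0.863]
ft_force: [-0.0, 0.4, 0.3]
grip_width: 0.632
```

```bash
python3 - <<'E'
from h import *
i=vision.get_image("side"); s=ctrl.get_state(); p=s["position"]; T=R.from_rotvec(s["tool_rot"])
cv2.imwrite("pics/side4.png",cv2.convertScaleAbs(cv2.resize(i[165:245,280:390],None,fx=7,fy=7,interpolation=cv2.INTER_CUBIC)[:,:,::-1],alpha=1.3))
c=vision.camera_info("side"); v=lambda x:((proj(c,x)-[280,165])*7).round(0)
print(p,s["ft_force"].round(2),rel(*target(Q,-.077,.035,.027)))
for h in(0,.02,.03): print(h,[v(p+T.apply([-h,0,d])) for d in(.035,-.035)])
for j in[(2,25),(2,-25),(-58,-25),(-58,25)]: print("plaq",v(target(Q,j[0]/1e3,j[1]/1e3,.032)[0]))
E
```

```text
[ 0.50939917 -0.02970144  0.03863098] [ 0.03 -0.46 -0.75] (array([ 0.03, -0.01,  0.04]), array([11.6,  0.3,  0.3]))
0 [array([314., 360.]), array([164., 305.])]
0.02 [array([315., 314.]), array([162., 259.])]
0.03 [array([315., 291.]), array([162., 236.])]
plaq [377. 268.]
plaq [485. 305.]
plaq [400. 374.]
plaq [290. 333.]
```

View pics/side4.png

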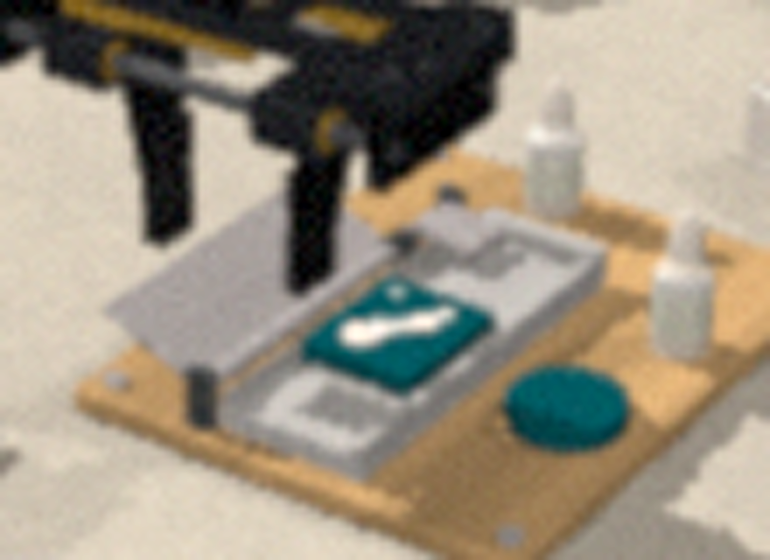

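```bash
python3 - <<'E'
from h import *
import pickle
i=vision.get_image("wrist"); c=vision.camera_info("wrist")
s=ctrl.get_state(); p=s["position"]; T=R.from_rotvec(s["tool_rot"])
print("cam in tool",T.inv().apply(np.array(c["pose"])[:3,3]-p).round(4),c["fov_y"], T.inv().apply(np.array(c["pose"])[:3,2]).round(3))
for h in(0,.01,.02,.03,.04,.07): print(h,[proj(c,p+T.apply([-h,y,d])).round(0) for y in(-.0095,.0095) for d in(.0275,-.0275)])
cv2.imwrite("pics/w5.png",cv2.convertScaleAbs(cv2.resize(i[190:390,210:430],None,fx=3.4,fy=2.9,interpolation=cv2.INTER_CUBIC)[:,:,::-1],alpha=2.2))
w2=pickle.load(open("w2.pkl","rb"))
u=lambda p:(np.array(p)+.5)/2.5-.5+[240,0]
q=Q;k,t=np.cos(q[2]),np.sin(q[2])
for z,a in((.072,(500,128)),(.02,(445,165))):
    d=ray(w2,u(a),z)-q[:2]; print("dropper_b",k*d[0]+t*d[1],-t*d[0]+k*d[1])
E
```

```text
cam in tool [-1.954e-01  8.180e-02 -1.000e-04] 64.64750053969806 [ 0.955 -0.296  0.001]
0 [array([363., 246.]), array([282., 246.]), array([364., 220.]), array([281., 220.])]
0.01 [array([365., 253.]), array([280., 253.]), array([366., 225.]), array([279., 225.])]
0.02 [array([367., 260.]), array([278., 260.]), array([369., 231.]), array([277., 231.])]
0.03 [array([370., 268.]), array([276., 268.]), array([371., 238.]), array([274., 238.])]
0.04 [array([372., 277.]), array([273., 277.]), array([374., 246.]), array([271., 246.])]
0.07 [array([382., 310.]), array([263., 311.]), array([384., 274.]), array([261., 274.])]
dropper_b 0.04969282540331002 -0.07976080530772792
dropper_b 0.043046829888028285 -0.07560172430678044
```

View pics/w5.png

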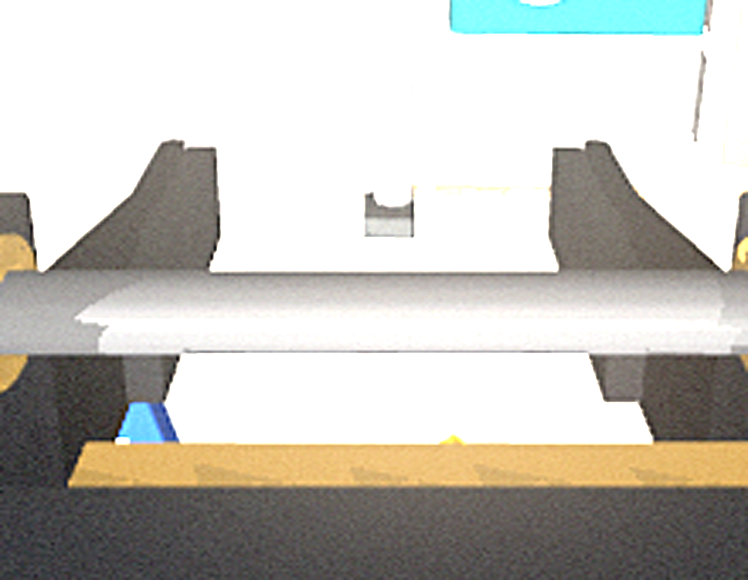

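Wrist crop: tip inner corners are at about (273,241) and (373,241), so the tips are about 32 mm above the reported TCP. The side view agrees. I'll descend in small force-checked steps.

Call:
servo_tool --commands '[[[0, 0, 0, 5, 0, 0, 55], [0, 0, 0, 10, 0, 0, 55], [0, 0, 0, 15, 0, 0, 55], [0, 0, 0, 18, 0, 0, 55], [0, 0, 0, 18, 0, 0, 55]]]'

```text
time: 4.2
position: [0.5094, -0.0298, 0.0206]
tool_rot: [0.862, 1.393, -0.863]
ft_force: [0.6, 1.0, -0.0]
grip_width: 0.631
```

Call:
servo_tool --commands '[[[0, 0, 0, 3, 0, 0, 55], [0, 0, 0, 6, 0, 0, 55], [0, 0, 0, 8, 0, 0, 55], [0, 0, 0, 8, 0, 0, 55]]]'

```text
time: 4.7
position: [0.5094, -0.0297, 0.0128]
tool_rot: [0.863, 1.393, -0.863]
ft_force: [-0.5, 0.2, 1.1]
grip_width: 0.635
```

Call:
servo_tool --commands '[[[0, 0, 0, 2, 0, 0, 55], [0, 0, 0, 4, 0, 0, 55], [0, 0, 0, 5, 0, 0, 55], [0, 0, 0, 5, 0, 0, 55]]]'

```text
time: 5.2
position: [0.5096, -0.0297, 0.0079]
tool_rot: [0.863, 1.393, -0.863]
ft_force: [-0.0, -0.2, 1.1]
grip_width: 0.632
```

Call:
servo_tool --commands '[[[0, 0, 0, 2, 0, 0, 55], [0, 0, 0, 4, 0, 0, 55], [0, 0, 0, 5, 0, 0, 55], [0, 0, 0, 5, 0, 0, 55]]]'

```text
time: 5.7
position: [0.5098, -0.0295, 0.003]
tool_rot: [0.863, 1.393, -0.862]
ft_force: [-0.0, 0.6, 2.1]
grip_width: 0.635
```

```bash
python3 - <<'E'
from h import *
f=[]
for k in range(6):
    i=vision.get_image("side"); f.append(ctrl.get_state()["ft_force"])
print(np.mean(f,0).round(2),np.std(f,0).round(2))
cv2.imwrite("pics/side6.png",cv2.convertScaleAbs(cv2.resize(i[165:245,280:390],None,fx=7,fy=7,interpolation=cv2.INTER_CUBIC)[:,:,::-1],alpha=1.3))
E
```

```text
[0.08 0.98 1.94] [0.33 0.41 0.33]
```

View pics/side6.png

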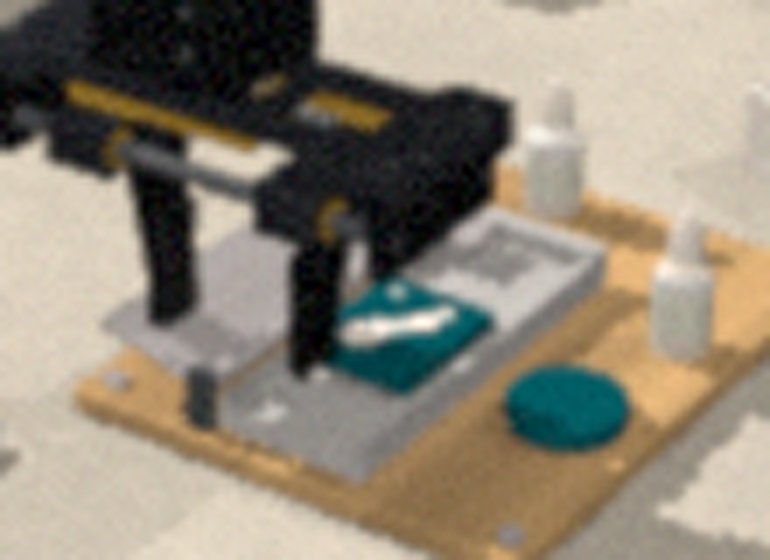

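Side view: the near finger is behind the plaque inside the bed (310,372), and the far finger is on the bar (175,320), partly pressed. I'll keep pressing.

Call:
servo_tool --commands '[[[0, 0, 0, 1.5, 0, 0, 55], [0, 0, 0, 3, 0, 0, 55], [0, 0, 0, 4.5, 0, 0, 55], [0, 0, 0, 4.5, 0, 0, 55]]]'

```text
time: 6.5
position: [0.5097, -0.0295, -0.0016]
tool_rot: [0.863, 1.393, -0.862]
ft_force: [-0.6, 1.5, 4.1]
grip_width: 0.632
```

Call:
servo_tool --commands '[[[0, 0, 0, 1, 0, 0, 55], [0, 0, 0, 2, 0, 0, 55], [0, 0, 0, 2, 0, 0, 55]]]'

```text
time: 6.88
position: [0.5097, -0.0295, -0.0035]
tool_rot: [0.863, 1.393, -0.862]
ft_force: [-0.4, 2.3, 3.7]
grip_width: 0.632
```

```bash
cat > ff.py <<'E'
from h import *
f=[]
for k in range(4):
    i=vision.get_image("side"); f.append(ctrl.get_state()["ft_force"])
s=ctrl.get_state()
print(np.mean(f,0).round(2),s["position"].round(4),s["time"],rel(*target(Q,-.077,.035,.027)))
E
python3 ff.py
```

```text
[-0.42  2.35  3.8 ] [ 0.5097 -0.0296 -0.0035] 7.075 (array([ 0.03, -0.01, -0.01]), array([-30.5,  -0. ,   0.3]))
```

Call:
servo_tool --commands '[[[0, 0, 0, 1, 0, 0, 55], [0, 0, 0, 1.5, 0, 0, 55], [0, 0, 0, 1.5, 0, 0, 55]]]'

```text
time: 7.45
position: [0.5097, -0.0296, -0.005]
tool_rot: [0.863, 1.393, -0.862]
ft_force: [0.2, 3.8, 5.1]
grip_width: 0.635
```

```bash
python3 ff.py; python3 - <<'E'
from h import *
i=vision.get_image("side")
cv2.imwrite("pics/side7.png",cv2.convertScaleAbs(cv2.resize(i[165:245,280:390],None,fx=7,fy=7,interpolation=cv2.INTER_CUBIC)[:,:,::-1],alpha=1.3))
E
```

```text
[-0.07  2.85  3.5 ] [ 0.5097 -0.0296 -0.005 ] 7.65 (array([ 0.03, -0.  , -0.01]), array([-32. ,  -0. ,   0.2]))
```

View pics/side7.png

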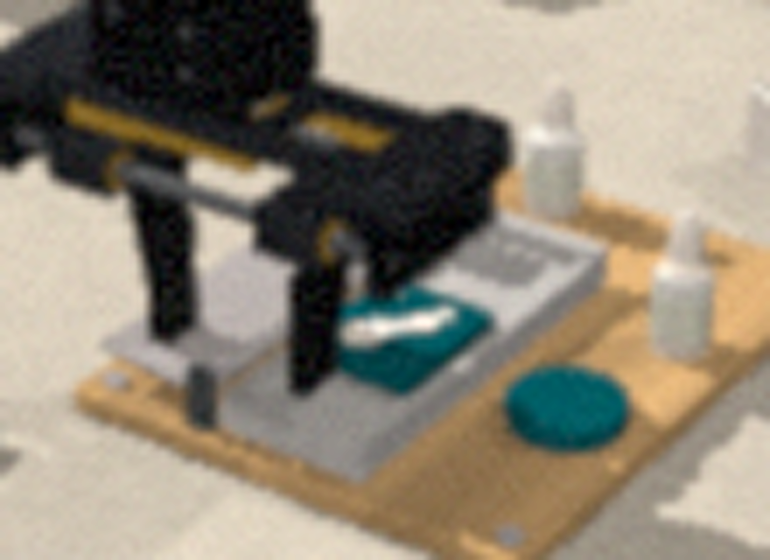

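```bash
python3 - <<'E'
from h import *
c=vision.camera_info("side"); v=lambda x:((proj(c,x)-[280,165])*7+[13,11]).round(0)
for a in(0,.2,.25,.3,.35,.4,.45):
    b=.4-a; r=lambda t:(.036+t*np.cos(b)+.004*np.sin(b), .030+t*np.sin(b)-.004*np.cos(b))
    print(a,v(target(Q,-.1,*r(.052))[0]),v(target(Q,-.1,*r(.004))[0]),v(target(Q,.03,*r(.052))[0]))
print("tip at z",[(z,v(target(Q,-.077,0,z)[0])) for z in(.022,.026,.03,.034)])
E
```

```text
0 [108. 311.] [203. 389.] [305. 177.]
0.2 [104. 332.] [204. 392.] [301. 197.]
0.25 [104. 338.] [204. 392.] [300. 203.]
0.3 [104. 344.] [204. 393.] [300. 208.]
0.35 [104. 349.] [205. 393.] [300. 214.]
0.4 [104. 355.] [205. 394.] [300. 219.]
0.45 [105. 361.] [206. 395.] [301. 225.]
tip at z [(0.022, array([328., 409.])), (0.026, array([328., 400.])), (0.03, array([328., 391.])), (0.034, array([328., 382.]))]
```

Call:
servo_tool --commands '[[[0, 0, 0, 1, 0, 0, 55], [0, 0, 0, 1.5, 0, 0, 55], [0, 0, 0, 1.5, 3, 0, 55], [0, 0, 0, 1.5, 7, 0, 55], [0, 0, 0, 1.5, 10, 0, 55]]]'

```text
time: 8.32
position: [0.5164, -0.0276, -0.0072]
tool_rot: [0.86, 1.395, -0.867]
ft_force: [-4.5, -1.7, 6.3]
grip_width: 0.631
```

Call:
servo_tool --commands '[[[0, 0, 0, 0, 4, 0, 55], [0, 0, 0, 0, 8, 0, 55], [0, 0, 0, 0, 12, 0, 55], [0, 0, 0, 0, 16, 0, 55], [0, 0, 0, 0, 20, 0, 55]]]'

```text
time: 8.95
position: [0.5342, -0.0191, -0.0072]
tool_rot: [0.86, 1.395, -0.868]
ft_force: [-3.7, -2.5, 6.2]
grip_width: 0.632
```

```bash
python3 ff.py; python3 - <<'E'
from h import *
i=vision.get_image("wrist"); cv2.imwrite("pics/w8.png",i[:,:,::-1])
c=vision.camera_info("wrist")
hsv=cv2.cvtColor(i,cv2.COLOR_RGB2HSV); m=cv2.inRange(hsv,(75,90,30),(100,255,255))
n,l,st,ce=cv2.connectedComponentsWithStats(m)
k,t=np.cos(Q[2]),np.sin(Q[2])
for a in range(1,n):
    if st[a,4]>800:
        x,y,w,h=st[a,:4]; o=[]
        for u in((x,y),(x+w,y),(x+w,y+h),(x,y+h)):
            d=ray(c,u,.032)-Q[:2]; o.append(((k*d[0]+t*d[1])*1e3).round(1)); o.append(((-t*d[0]+k*d[1])*1e3).round(1))
        print(st[a],o)
E
```

```text
[-3.17 -1.08  6.06] [ 0.5349 -0.0187 -0.0071] 9.15 (array([-0.01,  0.06,  0.23]), array([-33.9, -27.5,  -1.2]))
[ 345  127  108  116 8944] [np.float64(22.1), np.float64(22.9), np.float64(22.1), np.float64(-29.1), np.float64(-39.0), np.float64(-36.6), np.float64(-38.9), np.float64(21.7)]
[ 471  163   90   82 5499] [np.float64(4.6), np.float64(-40.2), np.float64(4.5), np.float64(-85.2), np.float64(-40.2), np.float64(-95.3), np.float64(-40.2), np.float64(-46.5)]
```

The plaque follows the finger: its back edge is at x≈-39 and its front at 22. Continuing.

Call:
servo_tool --commands '[[[0, 0, 0, 0, 4, 0, 55], [0, 0, 0, 0, 8, 0, 55], [0, 0, 0, 0, 12, 0, 55], [0, 0, 0, 0, 16, 0, 55], [0, 0, 0, 0, 20, 0, 55]]]'

```text
time: 9.82
position: [0.5522, -0.0104, -0.0071]
tool_rot: [0.86, 1.395, -0.868]
ft_force: [-4.7, -1.5, 6.6]
grip_width: 0.63
```

Call:
servo_tool --commands '[[[0, 0, 0, 0, 4, 0, 55], [0, 0, 0, 0, 8, 0, 55], [0, 0, 0, 0, 12, 0, 55], [0, 0, 0, 0, 16, 0, 55], [0, 0, 0, 0, 18, 0, 55]]]'

```text
time: 10.45
position: [0.5685, -0.0023, -0.0071]
tool_rot: [0.86, 1.394, -0.868]
ft_force: [-3.8, -3.2, 6.0]
grip_width: 0.633
```

```bash
python3 ff.py
```

```text
[-3.24 -1.67  5.61] [ 0.5687 -0.0022 -0.0071] 10.65 (array([-0.02,  0.07,  0.25]), array([-33.8, -65.3,  -1.5]))
```

Call:
servo_tool --commands '[[[0, 0, 0, 0, 2, 0, 55], [0, 0, 0, 0, 4, 0, 55], [0, 0, 0, 0, 4, 0, 55]]]'

```text
time: 11.02
position: [0.5722, -0.0005, -0.0071]
tool_rot: [0.86, 1.394, -0.867]
ft_force: [-4.3, -2.6, 5.9]
grip_width: 0.634
```

Call:
servo_tool --commands '[[[0, 0, 0, 0, 1, 0, 55], [0, 0, 0, 0, 2, 0, 55], [0, 0, 0, 0, 2, 0, 55]]]'

```text
time: 11.4
position: [0.5729, -0.0002, -0.0072]
tool_rot: [0.859, 1.396, -0.869]
ft_force: [-6.1, -2.4, 7.5]
grip_width: 0.63
```

Call:
servo_tool --commands '[[[0, 0, 0, 0, 1, 0, 55], [0, 0, 0, 0, 2, 0, 55], [0, 0, 0, 0, 2, 0, 55]]]'

```text
time: 11.78
position: [0.573, -0.0002, -0.0074]
tool_rot: [0.858, 1.398, -0.872]
ft_force: [-10.4, -3.3, 11.3]
grip_width: 0.631
```

Firm stop about 5 mm further on, 25+ mm past where the jaw would have blocked it, so this is the end stop. I'll back off with the bar still held, then check numerically before releasing.

Call:
servo_tool --commands '[[[0, 0, 0, 0, -3, 0, 55], [0, 0, 0, 0, -6, 0, 55], [0, 0, 0, 0, -8, 0, 55], [0, 0, 0, 0, -8, 0, 55]]]'

```text
time: 12.28
position: [0.5725, -0.0003, -0.0057]
tool_rot: [0.864, 1.389, -0.862]
ft_force: [3.0, 1.4, 5.3]
grip_width: 0.631
```

```bash
python3 ff.py; python3 - <<'E'
from h import *
i=vision.get_image("wrist"); c=vision.camera_info("wrist"); cv2.imwrite("pics/w9.png",i[:,:,::-1])
hsv=cv2.cvtColor(i,cv2.COLOR_RGB2HSV); m=cv2.inRange(hsv,(75,90,30),(100,255,255))
k,t=np.cos(Q[2]),np.sin(Q[2])
def J(u,z):
    d=ray(c,u,z)-Q[:2]; return (np.array([k*d[0]+t*d[1],-t*d[0]+k*d[1]])*1e3).round(1)
for y in(-20,-12,-5,0,4):
    p=[proj(c,target(Q,x/1e3,y/1e3,.032)[0]) for x in np.arange(-20,90,.5)]
    on=[x for x,u in zip(np.arange(-20,90,.5),p) if 0<=u[0]<640 and 0<=u[1]<400 and (m[int(u[1]),int(u[0])])]
    print(y,on[:1],on[-1:])
E
```

```text
[2.39 1.08 4.79] [ 5.725e-01 -3.000e-04 -5.700e-03] 12.475 (array([-0.  ,  0.15, -0.18]), array([-32.9, -69.3,  -1.4]))
-20 [np.float64(3.5)] [np.float64(62.5)]
-12 [np.float64(4.0)] [np.float64(63.0)]
-5 [np.float64(4.0)] [np.float64(63.5)]
0 [np.float64(4.5)] [np.float64(63.5)]
4 [np.float64(4.5)] [np.float64(63.5)]
```

```bash
python3 - <<'E'
from h import *
i=cv2.imread("pics/w9.png"); c=vision.camera_info("wrist")
us=np.array([proj(c,target(Q,x/1e3,y/1e3,.03)[0]) for x in(0,75) for y in(-33,33)]); print(us.round())
x0,y0=us.min(0).astype(int)-6; x1,y1=us.max(0).astype(int)+8; y0=max(y0,0)
f=min(780/(x1-x0),590/(y1-y0)); print(x0,y0,f)
cv2.imwrite("pics/w9c.png",cv2.convertScaleAbs(cv2.resize(i[y0:y1,x0:x1],None,fx=f,fy=f,interpolation=cv2.INTER_CUBIC),alpha=.95))
E
```

```text
[[443. 245.]
 [324. 245.]
 [460. 103.]
 [324. 103.]]
317 96 3.7579617834394905
```

View pics/w9c.png

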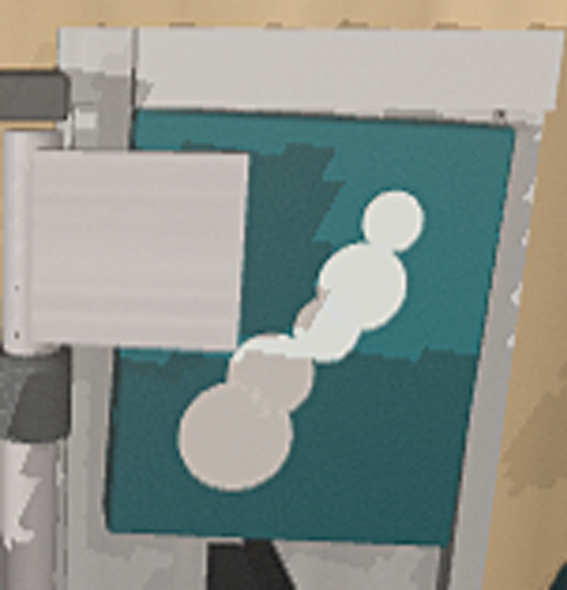

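The crop shows the plaque under the raised jaw with its left front corner on the stop (133,110), but the right front corner (515,128) is about 2 mm short, so it sits slightly rotated. With the bar held down, I'll move the pushing finger towards -y and push that side home.

Call:
servo_tool --commands '[[[0, 0, 0, 0, -3, 0, 55], [0, 0, 0, 0, -6, 0, 55], [0, 0, 0, 1, -6, 0, 55]]]'

```text
time: 12.9
position: [0.5669, -0.0028, -0.0066]
tool_rot: [0.864, 1.389, -0.861]
ft_force: [2.5, 0.6, 6.5]
grip_width: 0.635
```

Call:
servo_tool --commands '[[[0, 0, 0, 0, 0, 4, 55], [0, 0, 0, 0, 0, 8, 55], [0, 0, 0, 0, 0, 12, 55], [0, 0, 0, 0, 0, 16, 55], [0, 0, 0, 0, 0, 18, 55]]]'

```text
time: 13.52
position: [0.5722, -0.0161, -0.0073]
tool_rot: [0.864, 1.397, -0.861]
ft_force: [-2.4, 6.6, 8.6]
grip_width: 0.637
```

```bash
python3 ff.py; cat > edge.py <<'E'
from h import *
i=vision.get_image("wrist"); c=vision.camera_info("wrist"); cv2.imwrite("pics/w_last.png",i[:,:,::-1])
m=cv2.inRange(cv2.cvtColor(i,cv2.COLOR_RGB2HSV),(75,90,30),(100,255,255))
xs=np.arange(-20,75,.25); ys=np.array([-22,-18,-12,-8,-4,0,4]); fr=[];bk=[]
for y in ys:
    p=np.float32([proj(c,target(Q,x/1e3,y/1e3,.032)[0]) for x in xs])
    v=cv2.remap(m,p[None,:,0],p[None,:,1],cv2.INTER_LINEAR)[0]>127; bk.append(xs[v][0]);fr.append(xs[v][-1])
print("front",fr,"back",bk,"slopes",np.polyfit(ys,fr,1)[0].round(3),np.polyfit(ys,bk,1)[0].round(3))
# stop's front top edge: brightness step along x
g=cv2.cvtColor(i,cv2.COLOR_RGB2GRAY)
for y in ys[:4]:
    p=np.float32([proj(c,target(Q,x/1e3,y/1e3,.030)[0]) for x in np.arange(58,80,.5)])
    print(y,cv2.remap(g,p[None,:,0],p[None,:,1],cv2.INTER_LINEAR)[0].tolist())
E
python3 edge.py
```

```text
[-2.92  5.09  9.77] [ 0.5723 -0.0162 -0.0072] 13.725 (array([ 0.08, -0.19,  0.03]), array([-34.1, -62.1, -15.8]))
front [np.float64(62.5), np.float64(62.75), np.float64(62.75), np.float64(63.25), np.float64(63.25), np.float64(63.75), np.float64(63.75)] back [np.float64(3.75), np.float64(3.75), np.float64(4.25), np.float64(4.25), np.float64(4.25), np.float64(4.75), np.float64(4.75)] slopes 0.051 0.041
-22 [107, 107, 109, 109, 109, 111, 110, 109, 104, 97, 114, 165, 200, 201, 208, 206, 206, 206, 207, 207, 206, 206, 207, 207, 207, 208, 207, 206, 206, 206, 207, 207, 209, 197, 179, 196, 194, 194, 194, 194, 196, 195, 194, 194]
-18 [109, 109, 108, 108, 109, 108, 110, 110, 109, 96, 103, 155, 159, 174, 214, 208, 208, 207, 208, 207, 207, 208, 206, 206, 208, 207, 207, 206, 206, 207, 207, 207, 209, 203, 182, 183, 183, 184, 184, 184, 184, 184, 184, 183]
-12 [108, 111, 109, 111, 109, 109, 111, 110, 109, 103, 101, 148, 197, 198, 210, 208, 208, 208, 209, 208, 208, 208, 208, 207, 207, 207, 207, 208, 209, 208, 208, 208, 208, 207, 190, 186, 188, 188, 189, 188, 188, 187, 188, 188]
-8 [109, 110, 109, 108, 110, 109, 110, 109, 109, 110, 93, 110, 174, 170, 203, 210, 208, 208, 208, 208, 208, 209, 209, 208, 208, 207, 208, 208, 209, 208, 208, 208, 208, 205, 189, 187, 187, 188, 187, 187, 188, 188, 187, 187]
```

Call:
servo_tool --commands '[[[0, 0, 0, 0, 3, 0, 55], [0, 0, 0, 0, 6, 0, 55], [0, 0, 0, 0, 8, 0, 55], [0, 0, 0, 0, 10, 0, 55], [0, 0, 0, 0, 11, 0, 55]]]'

```text
time: 14.4
position: [0.5782, -0.016, -0.0079]
tool_rot: [0.858, 1.4, -0.87]
ft_force: [-12.2, -2.2, 14.7]
grip_width: 0.632
```

```bash
python3 ff.py; python3 edge.py | head -1
```

```text
[-10.    -2.08  13.91] [ 0.5783 -0.016  -0.0079] 14.6 (array([-0.  , -0.13,  0.54]), array([-34.2, -67.8, -18.2]))
front [np.float64(62.5), np.float64(63.0), np.float64(63.0), np.float64(63.5), np.float64(63.5), np.float64(64.0), np.float64(64.0)] back [np.float64(4.0), np.float64(3.5), np.float64(4.0), np.float64(4.5), np.float64(4.5), np.float64(4.5), np.float64(5.25)] slopes 0.057 0.051
```

```bash
python3 - <<'E'
from h import *
# crop w9c was taken with pose: measured tcp at that time; same camera->tool offset
c=dict(vision.camera_info("wrist")); s=ctrl.get_state()
def M(p,T): m=np.eye(4); m[:3,:3]=T.as_matrix(); m[:3,3]=p; return m
now=M(s["position"],R.from_rotvec(s["tool_rot"])); old=M([.5725,-.0003,-.0057],R.from_rotvec([.864,1.389,-.862]))
c["pose"]=old@np.linalg.inv(now)@np.array(c["pose"])
k,t=np.cos(Q[2]),np.sin(Q[2])
def J(n,u,z):
    d=ray(c,(np.array(u)+.5)/3.758-.5+[317,96],z)-Q[:2]; print(n,(np.array([k*d[0]+t*d[1],-t*d[0]+k*d[1]])*1e3).round(1))
for u in[(133,110),(515,128),(450,545),(107,530)]: J("plaque",u,.032)
for u in[(135,107),(555,110)]: J("stop front top",u,.030)
for u in[(60,29),(563,32)]: J("stop back top",u,.030)
for u in[(542,125),(483,590)]: J("right fence outer top",u,.027)
for u in[(35,152),(248,153),(237,349),(35,345)]: J("jaw",u,.038)
E
python3 - <<'E'
import cv2
i=cv2.imread("pics/w_last.png"); print(i.shape)
E
```

```text
plaque [64.6 19.2]
plaque [ 62.3 -30.6]
plaque [  3.4 -28.3]
plaque [ 5.9 21.4]
stop front top [64.9 18.7]
stop front top [ 64.5 -36.4]
stop back top [74.6 28.6]
stop back top [ 74.2 -36.1]
right fence outer top [ 62.3 -36.2]
right fence outer top [ -6.2 -36. ]
jaw [59.8 31.9]
jaw [59.7  5.1]
jaw [34.2  5.2]
jaw [34.8 31.9]
(400, 640, 3)
```

Call:
servo_tool --commands '[[[0, 0, 0, 0, 2, 0, 55], [0, 0, 0, 0, 4, 0, 55], [0, 0, 0, 0, 4, 0, 55]]]'

```text
time: 15.02
position: [0.5806, -0.0157, -0.008]
tool_rot: [0.857, 1.401, -0.872]
ft_force: [-12.0, -3.7, 16.3]
grip_width: 0.635
```

```bash
python3 ff.py; python3 edge.py | head -1; python3 - <<'E'
from h import *
# dark (finger) profile just behind plaque's back edge, bed level
i=vision.get_image("wrist"); c=vision.camera_info("wrist"); g=cv2.cvtColor(i,cv2.COLOR_RGB2GRAY)
for x in(2,0,-3,-6):
    p=np.float32([proj(c,target(Q,x/1e3,y/1e3,.027)[0]) for y in range(-34,26,2)])
    print(x,cv2.remap(g,p[None,:,0],p[None,:,1],cv2.INTER_LINEAR)[0].tolist())
E
```

```text
[-12.64  -4.64  16.28] [ 0.5806 -0.0157 -0.008 ] 15.225 (array([-0.07, -0.13,  0.69]), array([-34.1, -70.1, -18.9]))
front [np.float64(64.0), np.float64(64.0), np.float64(64.0), np.float64(64.5), np.float64(64.5), np.float64(64.5), np.float64(64.5)] back [np.float64(5.25), np.float64(4.75), np.float64(5.25), np.float64(5.25), np.float64(5.25), np.float64(5.25), np.float64(5.75)] slopes 0.025 0.021
2 [167, 169, 79, 132, 134, 151, 122, 50, 47, 47, 48, 46, 162, 161, 157, 158, 154, 158, 157, 158, 158, 163, 161, 156, 158, 156, 155, 155, 155, 149]
0 [165, 170, 80, 155, 168, 170, 40, 41, 41, 50, 49, 39, 158, 159, 153, 168, 151, 155, 164, 168, 169, 161, 160, 163, 167, 166, 166, 154, 165, 152]
-3 [167, 168, 80, 156, 158, 61, 35, 40, 45, 50, 46, 37, 160, 155, 152, 158, 162, 167, 166, 166, 169, 169, 170, 166, 166, 164, 163, 164, 165, 141]
-6 [166, 168, 79, 154, 117, 40, 40, 49, 45, 47, 46, 41, 158, 157, 154, 156, 158, 166, 167, 168, 169, 171, 170, 166, 166, 165, 166, 165, 164, 144]
```

It's squaring: the slope fell from 0.057 to 0.025. A bit more.

Call:
servo_tool --commands '[[[0, 0, 0, 0, 2, 0, 55], [0, 0, 0, 0, 4, 0, 55], [0, 0, 0, 0, 4, 0, 55]]]'

```text
time: 15.7
position: [0.5812, -0.0157, -0.0081]
tool_rot: [0.856, 1.405, -0.878]
ft_force: [-19.5, -6.9, 22.6]
grip_width: 0.631
```

```bash
python3 ff.py; python3 edge.py | head -1
```

```text
[-19.61  -6.15  22.57] [ 0.5812 -0.0157 -0.0081] 15.9 (array([-0.17, -0.21,  1.01]), array([-33.8, -70.9, -19.1]))
front [np.float64(64.25), np.float64(64.25), np.float64(64.25), np.float64(64.25), np.float64(64.25), np.float64(64.25), np.float64(64.25)] back [np.float64(5.5), np.float64(5.5), np.float64(5.5), np.float64(5.5), np.float64(5.5), np.float64(5.5), np.float64(5.5)] slopes 0.0 0.0
```

Flush: slope 0, and the force has risen against the stop. Back off along x, still holding the bar.

Call:
servo_tool --commands '[[[0, 0, 0, 0, -4, 0, 55], [0, 0, 0, 0, -8, 0, 55], [0, 0, 0, 0, -12, 0, 55], [0, 0, 0, 0, -16, 0, 55], [0, 0, 0, 0, -16, 0, 55]]]'

```text
time: 16.58
position: [0.5792, -0.0168, -0.0056]
tool_rot: [0.866, 1.387, -0.859]
ft_force: [3.5, 1.8, 8.4]
grip_width: 0.637
```

```bash
python3 ff.py; python3 edge.py | head -1
```

```text
[4.23 2.24 8.31] [ 0.5792 -0.0168 -0.0057] 16.775 (array([ 0.01,  0.15, -0.35]), array([-33.1, -67.8, -19.1]))
front [np.float64(64.0), np.float64(64.25), np.float64(64.25), np.float64(64.25), np.float64(64.25), np.float64(64.25), np.float64(64.25)] back [np.float64(5.0), np.float64(5.25), np.float64(5.25), np.float64(5.25), np.float64(5.25), np.float64(5.25), np.float64(5.25)] slopes 0.006 0.006
```

Call:
servo_tool --commands '[[[0, 0, 0, 0, -3, 0, 55], [0, 0, 0, -4, -4, 0, 55], [0, 0, 0, -10, -4, 0, 55], [0, 0, 0, -18, -4, 0, 55], [0, 0, 0, -30, -4, 0, 55]]]'

```text
time: 17.45
position: [0.5714, -0.019, 0.0224]
tool_rot: [0.862, 1.394, -0.864]
ft_force: [-0.2, -0.3, 0.5]
grip_width: 0.632
```

Call:
servo_tool --commands '[[[0, 0, 0, -30, 0, 0, 55], [0, 0, 0, -60, 0, 0, 55], [0, 0, 0, -90, 0, 0, 55], [0, 0, 0, -110, 0, 0, 55], [0, 0, 0, -110, 0, 0, 55]]]'

```text
time: 18.08
position: [0.5735, -0.0188, 0.1345]
tool_rot: [0.864, 1.39, -0.86]
ft_force: [-0.2, -0.8, -1.0]
grip_width: 0.632
```

```bash
python3 ff.py; python3 edge.py | head -1; python3 - <<'E'
from h import *
i=vision.get_image("side"); a=cv2.imread("pics/side0.png")[:,:,::-1]
cv2.imwrite("pics/side_end.png",i[:,:,::-1])
# change mask vs the start picture around the jig and the bystanders
d=cv2.absdiff(i,a).max(2)
for n,(x0,y0,x1,y1) in dict(droppers=(352,176,386,218),coaster=(350,216,374,232),blue=(250,220,282,242),yellow=(268,244,298,268),brown=(376,246,404,270),cups=(210,130,288,176)).items():
    print(n,"changed frac",(d[y0:y1,x0:x1]>40).mean().round(3))
# bar outer edge: level gray profile along predicted corners (angle 0.2 -> outer corner lower than at 0)
c=vision.camera_info("side"); g=cv2.cvtColor(i,cv2.COLOR_RGB2GRAY)
for x in(-.09,-.06):
  best=[]
  for ang in np.arange(0,.46,.05):
    b=.4-ang; P=lambda t:proj(c,target(Q,x,.036+t*np.cos(b)+.004*np.sin(b),.030+t*np.sin(b)-.004*np.cos(b))[0])+np.array([13,11])/7
    v=[float(g[int(round(P(t)[1])),int(round(P(t)[0]))]) for t in(.046,.050,.054,.058)]; best.append((round(float(ang),2),v))
  print(x,best)
E
```

```text
[-0.25 -0.03  0.02] [ 0.5713 -0.0186  0.1313] 18.275 (array([ 0.02, -0.04,  0.11]), array([104.4, -59.9, -17.3]))
front [np.float64(63.0), np.float64(63.0), np.float64(63.0), np.float64(64.0), np.float64(64.0), np.float64(64.0), np.float64(64.0)] back [np.float64(4.5), np.float64(4.5), np.float64(5.5), np.float64(5.5), np.float64(5.5), np.float64(5.5), np.float64(5.5)] slopes 0.049 0.043
droppers changed frac 0.066
coaster changed frac 0.195
blue changed frac 0.0
yellow changed frac 0.0
brown changed frac 0.371
cups changed frac 0.0
-0.09 [(0.0, [138.0, 150.0, 154.0, 156.0]), (0.05, [134.0, 139.0, 153.0, 156.0]), (0.1, [133.0, 135.0, 147.0, 154.0]), (0.15, [133.0, 135.0, 136.0, 151.0]), (0.2, [132.0, 134.0, 134.0, 152.0]), (0.25, [131.0, 132.0, 134.0, 140.0]), (0.3, [131.0, 129.0, 136.0, 131.0]), (0.35, [126.0, 112.0, 127.0, 140.0]), (0.4, [115.0, 112.0, 125.0, 140.0]), (0.45, [120.0, 113.0, 129.0, 141.0])]
-0.06 [(0.0, [134.0, 143.0, 155.0, 157.0]), (0.05, [134.0, 143.0, 152.0, 155.0]), (0.1, [135.0, 134.0, 152.0, 152.0]), (0.15, [136.0, 134.0, 147.0, 158.0]), (0.2, [136.0, 132.0, 137.0, 157.0]), (0.25, [132.0, 132.0, 133.0, 145.0]), (0.3, [132.0, 133.0, 130.0, 137.0]), (0.35, [132.0, 131.0, 130.0, 131.0]), (0.4, [131.0, 133.0, 132.0, 136.0]), (0.45, [129.0, 133.0, 131.0, 132.0])]
```

```bash
cat > rect.py <<'E'
from h import *
c=vision.camera_info("wrist"); i=np.mean([vision.get_image("wrist") for _ in range(4)],0).astype(np.float32)
t=i[:,:,2]-i[:,:,0]  # teal: blue over red
def line(e,ys,z,xs,img,th):
    o=[]
    for y in ys:
        p=np.float32([proj(c,target(Q,x/1e3,y/1e3,z)[0]) for x in xs])
        v=cv2.remap(img,p[None,:,0],p[None,:,1],cv2.INTER_CUBIC)[0]; h=np.where(v>th)[0]
        o.append(xs[h[-1]] if e else xs[h[0]])
    print(e,np.round(o,1).tolist(),"slope",np.polyfit(ys,o,1)[0].round(4))
ys=np.arange(-27,3,2.); med=np.median(t[t>15]); print(med)
line(1,ys,.032,np.arange(40,75,.1),t,med/2); line(0,ys,.032,np.arange(-15,30,.1),t,med/2)
s=i.sum(2)
line(1,ys,.030,np.arange(55,71,.1),-s,-480)
E
python3 rect.py; python3 - <<'E'
from h import *
for n in("side","top"):
    a=cv2.imread(f"pics/{n}0.png"); b=vision.get_image(n)[:,:,::-1]
    # local shift of patches by template match
    P=dict(coaster=(340,210,384,236),brown=(372,244,408,272),drA=(351,174,368,202),drB=(369,190,387,220)) if n=="side" else dict(coaster=(344,172,370,198),brown=(394,174,428,206),drA=(296,140,312,158),drB=(341,147,358,164),plq_board=(330,205,385,245))
    for k,(x0,y0,x1,y1) in P.items():
        r=cv2.matchTemplate(b[y0-6:y1+6,x0-6:x1+6].copy(),a[y0:y1,x0:x1].copy(),cv2.TM_CCOEFF_NORMED); _,v,_,l=cv2.minMaxLoc(r); print(n,k,round(v,2),(l[0]-6,l[1]-6))
E
```

```text
53.5
1 [63.3, 63.3, 63.3, 63.4, 63.4, 63.3, 63.4, 63.4, 63.4, 63.4, 63.5, 63.5, 63.5, 63.6, 63.5] slope 0.0091
0 [4.4, 4.5, 4.5, 4.5, 4.5, 4.5, 4.5, 4.5, 4.5, 4.5, 4.6, 4.6, 4.6, 4.6, 4.7] slope 0.007
1 [64.1, 64.0, 64.1, 64.2, 64.2, 64.2, 64.2, 64.3, 64.1, 64.3, 64.4, 64.4, 64.4, 64.4, 64.3] slope 0.0121
side coaster 0.68 (0, 0)
side brown 0.91 (0, 0)
side drA 0.86 (0, 0)
side drB 0.94 (0, 0)
top coaster 0.51 (0, 0)
top brown 0.93 (0, 0)
top drA 0.44 (-6, 3)
top drB 0.57 (-1, -2)
top plq_board 0.61 (6, -3)
```

```bash
python3 -c "
from bench import ctrl, close_job
print(ctrl.get_state()['time']); print(close_job())"
```

```text
18.675
the job is handed in; nothing more can be done
None
```

I held the press bar down with one fingertip, pushed the plaque under the raised jaw to the end stop with the other, then let go so the clip closed. I handed in at 18.7 s.

**Correction on the way:** The first push left the plaque about 2 mm short on one side. With the bar still down I moved the pushing finger sideways and squared it.

**Last checks:**
- **Plaque:** its front edge is parallel to the stop (slopes 0.009 and 0.012). The measured gap is about 0.8 mm, within measuring error.
- **Clip:** a rough reading of the bar's outer edge gives about 0.2 rad, which fits the jaw resting on the plaque.
- **Robot:** it is raised clear and the measured force is near zero.
- **Bystanders:** in the side view the coaster, both droppers and the brown piece showed no shift. The match was weaker for the coaster (0.68).

**Checks that disagreed or fell short:**
- **Plaque edge:** a coarse pixel check after release suggested a slope of 0.045. That was a single-pixel step, and the finer measurement replaced it.
- **Top view:** it matched poorly around the droppers, coaster and board, probably because the arm blocks the view there.
- **Fingertips:** they sat about 32 mm above the reported TCP, so I set the pressing depth by force and pictures.
- **Pictures:** I had used all 12 views before release, so the final state was checked only by numbers.

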